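# Load the tablet feeder from a scoop and set it feeding

## Task

Pick up the loaded scoop by its red handle, carry it level to the feeder on the counter and, over the white hopper with the blue rim, tip all five tablets in without spilling any or touching them with the gripper. Once the tablets are in, lay the empty scoop flat with its pan in the middle of the blue mat, and set the feeder going: pull its black dial up to unlock it, turn it clockwise from the red mark to the green mark and push it fully home again. Do not knock over or shove aside anything else on the counter.

Things in the scene. Friction and masses are not known exactly. Their poses are not given: they have to be found in the camera images.
- scoop: flat bench scoop: aluminium pan 100 long (x) x 86 wide (y) mm, floor 3 mm thick, side walls 16 and rear wall 20 mm high, front (+x) edge open; red handle behind. Origin: centre of the pan's underside; x points to the open edge, z up. About 120 g. Starts flat on the bench with five tablets lying in it; stands by itself, nothing under the handle
- scoop_grip (a point): centre of the scoop's handle, 115 mm behind (-x) and 45 mm above the scoop's origin, axes as the scoop's. The handle is a level bar along x, 110 long x 20 wide (y) x 18 high (z) mm, free below (36 mm to the bench), joined to the pan by a 20 mm wide upright 60 mm ahead of this point
- scoop_lip (a point): middle of the scoop's open front edge, 50 mm ahead of the scoop's origin, 3 mm above its underside, axes as the scoop's; tablets slide out over it when the scoop is tipped nose down by more than about 40 degrees
- tab1: white tablet, a disc 26 mm across and 13 mm thick, about 14 g, starting flat on the scoop's pan; origin at its centre
- tab2: white tablet, a disc 26 mm across and 13 mm thick, about 14 g, starting flat on the scoop's pan; origin at its centre
- tab3: white tablet, a disc 26 mm across and 13 mm thick, about 14 g, starting flat on the scoop's pan; origin at its centre
- tab4: white tablet, a disc 26 mm across and 13 mm thick, about 14 g, starting flat on the scoop's pan; origin at its centre
- tab5: white tablet, a disc 26 mm across and 13 mm thick, about 14 g, starting flat on the scoop's pan; origin at its centre
- feeder: tablet feeder, fixed on the bench, elsewhere and turned in each start. Origin: centre of its underside; base 130 (x) x 260 (y) x 40 mm high. Its +y half carries the hopper (outside 130 x 130 mm, rim trim to 142, rim 120 mm above the bench), its -y half a white control block 72 mm high with the dial. Two pipe stubs stick out 40 mm at the foot of the +x side
- hopper (a point): centre of the mouth of the feeder's open square hopper (white walls, blue rim), 120 mm above the bench, 65 mm to +y of the feeder's origin; axes as the feeder's. Mouth 120 x 120 mm inside, walls upright and 5 mm thick, 75 mm deep
- dial_grip (a point): on the dial's axis (75 mm to -y of the feeder's origin), at the height to pinch it, 104 mm above the bench with the dial home; a black upright bar 46 long x 14 thick x 36 mm high (its top 12 mm above this point) on a round flange 52 mm across whose top is 24 mm below this point. The bar lies along this point's x, white pointer line at the -x end; the frame turns and lifts with the dial
- dial_pull (a joint): how far the dial is pulled up, m: 0 home, 0.016 fully out. Friction about 3 N, no spring: it stays where it is left. A tooth locks the dial against turning unless it is pulled out by more than 0.010, and it goes home again only with the pointer within about 0.14 rad of the red or of the green mark
- dial_turn (a joint): angle of the dial, rad, growing clockwise seen from above: 0 pointer at the red (off) mark, 1.05 (60 degrees) pointer at the green (feed) mark; stops at -0.13 and 1.5
- mat_top (a point): centre of the top face of the flat blue mat, 160 (x) x 140 (y) x 4 mm, fixed on the bench
- flask: dark steel drinking flask with a blue cap, 72 mm across, 170 mm tall; a bystander that stands loose on the bench; origin at the centre of its underside
- tub: white jar, 74 mm across, 85 mm tall; a bystander that stands loose on the bench; origin at the centre of its underside
- drop1: small white reagent bottle, yellow cap, 32 mm across, 75 mm tall; a bystander that stands loose on the bench; origin at the centre of its underside
- drop2: small white reagent bottle, red cap, 32 mm across, 75 mm tall; a bystander that stands loose on the bench; origin at the centre of its underside
- cup: white plastic cup, 70 mm across the rim, 55 mm tall; a bystander that stands loose on the bench; origin at the centre of its underside
- soap: green soap bottle, 64 mm across, 150 mm tall; a bystander that stands loose on the bench; origin at the centre of its underside
- tub2: white jar, 84 mm across, 100 mm tall; a bystander that stands loose on the bench; origin at the centre of its underside

How it is judged:
By the outcome, as a careful person would: the job done as asked, in the order asked, and still so for the second after the job is handed in, with the robot touching nothing.
It also fails if it takes over 61 s, if anything falls off the work surface, if the arm or the gripper's body presses on something with over 40 N, if the wrist force passes 120 N, or if a joint passes its speed limit or range.

## Robot

A 7-joint arm with a two-finger parallel gripper is mounted at the origin on the work surface. World frame = base frame: x ahead of the robot, y to its left, z up, the work surface at z = 0. Lengths are in m, angles in rad, forces in N, time in s.
With the tool pointing down it reaches from about 0.425 to 0.925 m from the base axis. Payload 6.8 kg.
Tool frame: the origin (TCP) lies at the very end of the fingers, on their centre line; the grasp point (between the pads) lies 19 mm behind it; z points along the fingers, y is the line along which they close (so a half turn about z gives the same grasp; the last joint's range is limited). The gripper opens to 85 mm and grips with 20 to 120 N. Pads are 22 mm wide; open, the fingers measure 114 mm over their backs; the gripper's body (76 mm by 85 mm) begins 54 mm behind the grasp point. The pads swing forward as they close: fully open they stand 13 mm farther back than shut.
Start: joints at [1.231, 0.477, 0.022, 1.555, -0.011, 1.109, -0.083], TCP at [0.155, -0.657, 0.231] pointing down, gripper open.
Joint ranges: [-2.96, 2.96], [-0.34, 2.1], [-1.41, 1.46], [0.24, 2.44], [-1.37, 4.51], [0.17, 1.92], [-2.96, 2.96]. Speed limits (rad/s): [2.39, 2.39, 3.14, 3.14, 3.14, 3.14, 3.14].

## Interface

Orientations are given as a unit quaternion [w, x, y, z].
In Python, from station import get_obs, read_camera, hand_in gives the robot as it stands.
- The arm moves only by the tool arm_command, never from a script. Its argument "commands" is one flat list of numbers, 7 for each row, row after row: the shift along the tool's x, y, z in m, then the turn, a rotation vector about the tool's x, y, z in degrees, then the opening, from 0 (shut) to 1 (fully open). In form: [tx, ty, tz, rx, ry, rz, fingers, tx, ty, tz, rx, ry, rz, fingers, ...]. A call has 1 to 8 rows; each row is the pose to reach, as a shift and turn from the pose commanded when the call began, along the tool's axes at that moment; what a row does not reach only later rows make up. A row lasts 1/10 s, in which the tool goes at most 50 mm and 8.59 degrees, less where a joint would pass 70% of its speed; a pose out of reach is approached as far as the arm can. A call with a gripper value outside its range is refused whole. The fingers move at their own pace and stop on an object; "force" is the grip in N (left out, the last holds). Time passes only in rows, so rows that repeat a pose let the fingers close. It gives the time, the measured TCP pose, the force, the opening and the grip force at its end, in the units of the state.
- get_obs(): the state, without advancing time (a new reading comes with each control period).
- read_camera(name): name is "side" or "top" or "wrist"; returns a dict with "img" (384x512x3 uint8, red, green, blue), "camera_matrix" (3x3 intrinsics, pixels), "pose" (4x4, takes a point from camera to world coordinates). Camera axes: x right, y down, z forward; pixel columns grow to the right and rows downward; lengths in m; the calibration is good to about 2 mm. The wrist camera is an equidistant fisheye: a pixel r from the principal point sees the ray r / f radians off the axis. A picture is of the moment at which its call begins. There is no depth.
- hand_in(): hands the job in; it is judged then, once.
The state is a dict: "t": time; "q": joint angles; "joint_vel": joint speeds; "joint_torque": joint torques, N m; "eef_pos": TCP position; "tool_rot": TCP orientation; "contact_force": force on the tool from outside, world axes, zero at the start; "torque": the same for the moment, N m; "gripper_width": opening from 0.0 (shut) to 1.0 (fully open); "grasp_force": force on a finger pad.
Only numpy, scipy, OpenCV 4.12 (cv2) and the standard library are available. Lean on these libraries where they do the work, as an engineer would, in place of code of your own. Each camera call takes 0.05 s, during which the arm holds its last target. There are 200 camera calls.

## Working session

There is one attempt and no reset: what is moved stays moved. The work goes in short steps, Python scripts to look and compute and a tool call to move; the robot and the scene stay as the last step left them, time stands still between calls to the robot, and variables do not carry over. Pictures are saved under pics/ and viewed, at most 10 in all, crops included, and the job is handed in when it is done.

Besides the shell and the picture viewer there is one more tool, called after "Emit:" as name(argument=value, ...) on one line, values as JSON. arm_command: Moves the arm, as the interface text tells. Its arguments: {"type":"object","properties":{"commands":{"type":"array","items":{"type":"number"}},"force":{"type":"number"}},"required":["commands"]}

```bash
mkdir -p pics; ls
python3 - <<'E'
from station import *
import cv2,numpy as np
for n in("top","side"):
    c=read_camera(n);cv2.imwrite(f"pics/{n}0.png",cv2.resize(c["img"][:,:,::-1],(800,600),interpolation=cv2.INTER_CUBIC))
    np.savez(f"{n}0.npz",**c);print(n,c["camera_matrix"],c["pose"])
o=get_obs();print(o["t"],o["eef_pos"],o["tool_rot"],o["contact_force"])
E
```

```text
pics
top [[495.98784386   0.         259.18207315]
 [  0.         495.98784386 192.15991956]
 [  0.           0.           1.        ]] [[-9.36069275e-03 -9.79230949e-01  2.02531789e-01  2.44213894e-01]
 [-9.99951456e-01  9.78969113e-03  1.11651705e-03  1.81038012e-02]
 [-3.07605171e-03 -2.02511506e-01 -9.79275052e-01  1.49493771e+00]
 [ 0.00000000e+00  0.00000000e+00  0.00000000e+00  1.00000000e+00]]
side [[433.00647195   0.         257.32239567]
 [  0.         433.00647195 191.21195146]
 [  0.           0.           1.        ]] [[ 0.97399152 -0.13051346  0.18522083  0.2983344 ]
 [-0.22657968 -0.5663245   0.79242552 -1.06870155]
 [ 0.0014729  -0.81378302 -0.58116696  0.86842155]
 [ 0.          0.          0.          1.        ]]
0.1 [ 0.15491413 -0.65644001  0.23043659] [-8.08819571e-04  9.93289705e-01  1.15649820e-01 -1.63283940e-04] [-0.29757763  1.32671038 -0.17658147]
```

View pics/top0.png

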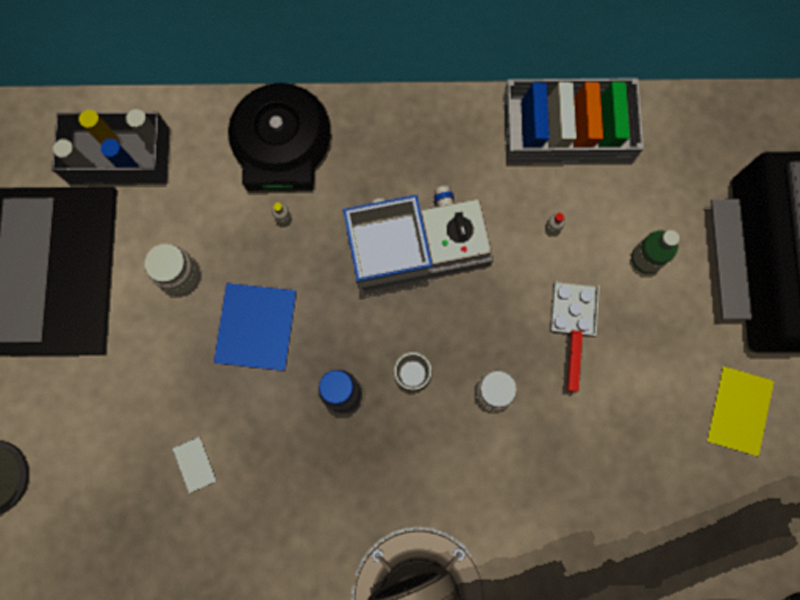

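View pics/side0.png

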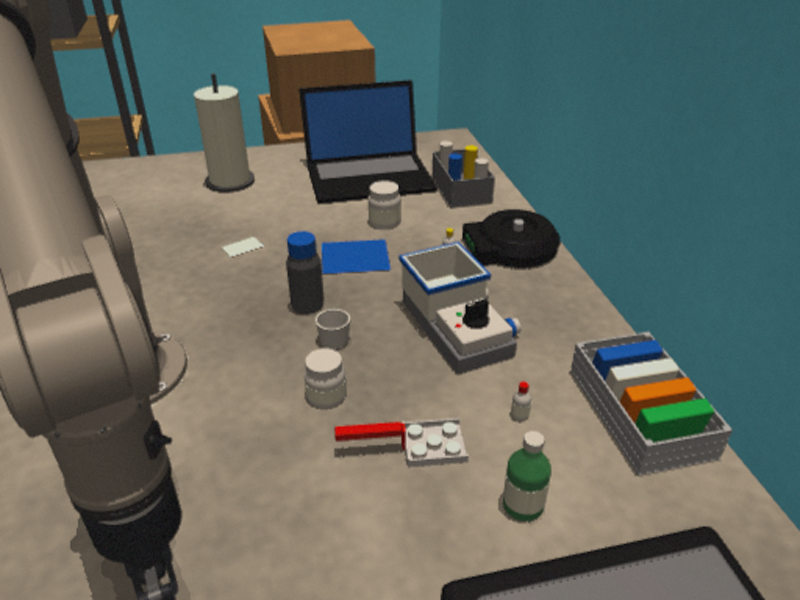

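The top view shows the scoop at about (575,320) with its handle toward the robot. The feeder is at (420,240) with the hopper on the left, the dial is at (460,230), and the mat is at (256,327). Next is an enlarged crop.

Run:
```python
import cv2,numpy as np
c=np.load("top0.npz")["img"][:,:,::-1]
a=cv2.resize(c[120:200,215:325],None,fx=7,fy=7,interpolation=cv2.INTER_CUBIC)
b=cv2.resize(c[170:260,335:395],None,fx=6.6,fy=6.6,interpolation=cv2.INTER_CUBIC)
cv2.imwrite("pics/feed.png",np.clip(a*1.3,0,255));cv2.imwrite("pics/scoop.png",np.clip(b*1.0,0,255))
```

```text
[ WARN:0@0.041] global loadsave.cpp:1063 imwrite_ Unsupported depth image for selected encoder is fallbacked to CV_8U.
```

View pics/feed.png

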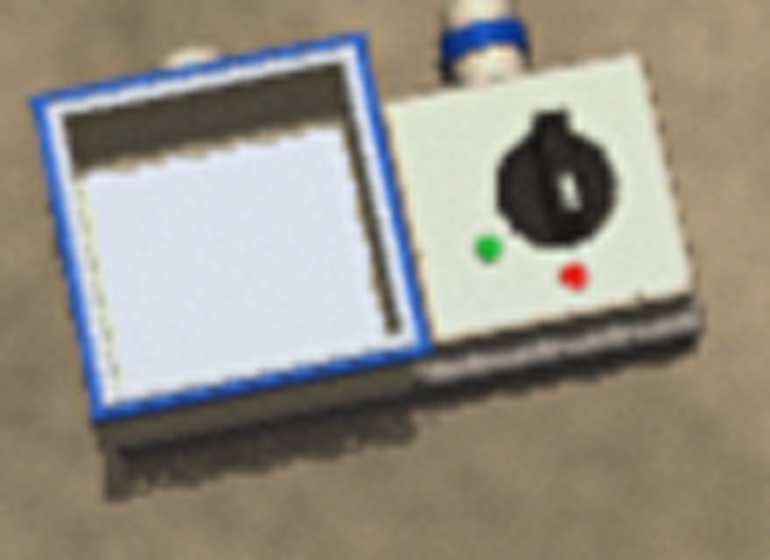

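View pics/scoop.png

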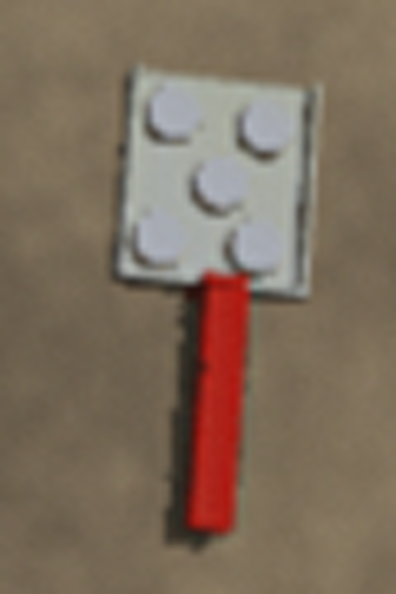

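```bash
cat > geo.py <<'E'
import numpy as np
from scipy.optimize import least_squares
from scipy.spatial.transform import Rotation as R
c=np.load("top0.npz");K=c["camera_matrix"];P=c["pose"]
def proj(X):
    X=(np.atleast_2d(X)-P[:3,3])@P[:3,:3];return X[:,:2]/X[:,2:]@K[:2,:2].T+K[:2,2]
def ray(uv,z):
    d=P[:3,:3]@np.linalg.solve(K,[*uv,1]);s=(z-P[2,3])/d[2];return P[:3,3]+s*d
def fit(L,uv,g):
    L=np.array(L,float);uv=np.array(uv,float)
    def W(p):
        cs,sn=np.cos(p[2]),np.sin(p[2]);return np.c_[p[0]+cs*L[:,0]-sn*L[:,1],p[1]+sn*L[:,0]+cs*L[:,1],L[:,2]]
    r=least_squares(lambda p:(proj(W(p))-uv).ravel(),g);return r.x,np.abs(r.fun).max()
E
python3 - <<'E'
from geo import *
def un(p,s,o): return (np.array(p,float)+.5)/s-.5+np.array(o)
h=un([(30,98),(365,33),(432,352),(97,420)],7,(215,120))
k=un([(637,55),(692,290)],7,(215,120))
L=[(.071,.136,.12),(.071,-.006,.12),(-.071,-.006,.12),(-.071,.136,.12)]
f,e=fit(L,h,(.65,0,0));print("feeder",f,e)
def loc(f,x,y): return f[:2]+np.array([[np.cos(f[2]),-np.sin(f[2])],[np.sin(f[2]),np.cos(f[2])]])@[x,y]
for q in k: 
    w=ray(q,.072)[:2]-f[:2];print("blk local",R.from_euler('z',-f[2]).apply([*w,0]))
print("hop",loc(f,0,.065),"dial",loc(f,0,-.075))
for q in un([(488,248),(573,275)],7,(215,120)):
    w=ray(q,.073)[:2]-f[:2];print("mark local",R.from_euler('z',-f[2]).apply([*w,0]))
s=un([(188,525),(234,530),(248,278),(115,278),(308,298),(135,65),(318,85)],6.6,(335,170))
L=[(-.17,.01,.054),(-.17,-.01,.054),(-.06,-.01,.054),(-.05,.043,.02),(-.05,-.043,.02),(.05,.043,.016),(.05,-.043,.016)]
s_,e=fit(L,s,(.5,-.3,0));print("scoop",s_,e,"grip",loc(s_,-.115,0))
m=un([(225,283),(296,290),(285,370),(215,362)],1.5625,(0,0))
L=[(.08,.07,.004),(.08,-.07,.004),(-.08,-.07,.004),(-.08,.07,.004)]
m_,e=fit(L,m,(.5,.3,0));print("mat",m_,e)
for n,p,z in[("flask",(337,385),.17),("cup",(413,370),.055),("tub",(497,387),.085),("drop1",(278,207),.075),("drop2",(559,217),.075),("soap",(671,238),.15),("tub2",(166,263),.1)]:
    print(n,ray(un(p,1.5625,(0,0)),z)[:2].round(3))
E
```

```text
feeder [ 0.66076186 -0.01178984  0.19356245] 0.5420995474060533
blk local [ 0.05273864 -0.12240086  0.        ]
blk local [-0.05397699 -0.12221715  0.        ]
hop [0.64825872 0.0519963 ] dial [ 0.67518856 -0.08538923]
mark local [-0.01870021 -0.04134973  0.        ]
mark local [-0.03759976 -0.07412683  0.        ]
scoop [ 0.53503647 -0.30962742 -0.12276568] 2.007357381494245 grip [ 0.42090198 -0.2955448 ]
mat [ 0.50510076  0.31310448 -0.10731965] 0.7969270460440327
flask [0.372 0.138]
cup [0.41  0.007]
tub [ 0.374 -0.145]
drop1 [0.724 0.262]
drop2 [ 0.698 -0.276]
soap [ 0.633 -0.46 ]
tub2 [0.608 0.464]
```

```bash
cat > mv.py <<'E'
import sys,numpy as np
from scipy.spatial.transform import Rotation as R
from station import get_obs
R0=R.from_matrix(np.diag([1.,-1,-1]))
def tool(yaw,a): return R.from_euler('z',yaw)*R.from_euler('y',a)*R0
def rel(G,yawdeg,adeg,ref=None):
    """shift/turn from current tool pose so grasp point is at G"""
    o=get_obs();w=np.array(o["tool_rot"])[[1,2,3,0]];Rc=R.from_quat(w);p=np.array(o["eef_pos"])
    T=tool(np.radians(yawdeg),np.radians(adeg));t=np.array(G)+T.apply([0,0,.019])
    return np.r_[Rc.inv().apply(t-p).round(4),np.degrees((Rc.inv()*T).as_rotvec()).round(2)]
def state():
    o=get_obs();Rc=R.from_quat(np.array(o["tool_rot"])[[1,2,3,0]])
    e=(Rc*R0.inv()).as_euler('ZYX',degrees=True);G=np.array(o["eef_pos"])-Rc.apply([0,0,.019])
    print("t%.1f G"%o["t"],G.round(4),"yaw,a,roll",e.round(2),"q",np.round(o["q"],2),"F",np.round(o["contact_force"],1),"w %.3f g %.0f"%(o["gripper_width"],o["grasp_force"]))
    return G,e
E
python3 - <<'E'
from geo import *; from mv import *
un=lambda p:(np.array(p,float)+.5)/6.6-.5+np.array([335,170])
a=ray(un((211,527)),.054);b=ray(un((226,277)),.054);print("handle",a,b,np.linalg.norm(a-b),np.arctan2(*(b-a)[[1,0]]))
print("pan rear mid",ray(un((211,288)),.02),"front",ray(un((226,75)),.016))
state();print(rel([.42,-.297,.14],-6.5,-25));print(rel([.42,-.297,.045],-6.5,-25))
E
```

```text
handle [ 0.3698043 -0.2895324  0.054    ] [ 0.48078878 -0.30211828  0.054     ] 0.11169582723218441 -0.11291976501249482
pan rear mid [ 0.48136212 -0.30256758  0.02      ] front [ 0.58176071 -0.31568993  0.016     ]
t0.1 G [ 0.1549 -0.6565  0.2494] yaw,a,roll [1.328e+01 1.000e-02 9.000e-02] q [ 1.23  0.48  0.02  1.56 -0.01  1.11 -0.08] F [-0.3  1.3 -0.2] w 1.005 g 0
[ 0.3481 -0.286   0.1081 -4.41   24.77   19.45  ]
[ 0.3482 -0.2859  0.2031 -4.41   24.77   19.45  ]
```

Emit:
arm_command(commands=[0.348, -0.286, 0.108, -4.41, 24.77, 19.45, 1, 0.348, -0.286, 0.108, -4.41, 24.77, 19.45, 1, 0.348, -0.286, 0.108, -4.41, 24.77, 19.45, 1, 0.348, -0.286, 0.108, -4.41, 24.77, 19.45, 1, 0.348, -0.286, 0.108, -4.41, 24.77, 19.45, 1, 0.348, -0.286, 0.108, -4.41, 24.77, 19.45, 1, 0.348, -0.286, 0.108, -4.41, 24.77, 19.45, 1, 0.348, -0.286, 0.108, -4.41, 24.77, 19.45, 1], force=80)

```text
t: 0.9
eef_pos: [0.3913, -0.3461, 0.1377]
tool_rot: [0.013, 0.975, -0.056, 0.216]
contact_force: [0.8, -0.7, -1.0]
gripper_width: 1.001
grasp_force: 0.0
```

Run:
```python
from mv import *;state();print(rel([.421,-.296,.14],-6.5,-25))
```

```text
t0.9 G [ 0.3833 -0.3451  0.1549] yaw,a,roll [ -6.51 -25.05  -0.11] q [ 1.01  0.26 -0.28  2.24 -0.57  0.35 -0.42] F [ 0.8 -0.7 -1. ] w 1.001 g 0
[ 0.0226 -0.0532  0.0269  0.11   -0.05   -0.01  ]
```

Emit:
arm_command(commands=[0.0226, -0.0532, 0.0269, 0, 0, 0, 1, 0.0226, -0.0532, 0.0269, 0, 0, 0, 1, 0.0226, -0.0532, 0.0269, 0, 0, 0, 1])

```text
t: 1.2
eef_pos: [0.4296, -0.2951, 0.1224]
tool_rot: [0.012, 0.975, -0.052, 0.216]
contact_force: [0.3, 0.5, 0.9]
gripper_width: 1.001
grasp_force: 0.0
```

Run:
```python
from mv import *;from station import read_camera;import cv2
state()
c=read_camera("wrist");np.savez("w1.npz",**c);cv2.imwrite("pics/w1.png",cv2.resize(c["img"][:,:,::-1],(800,600),interpolation=cv2.INTER_CUBIC))
print(c["camera_matrix"],c["pose"]);print(rel([.421,-.296,.045],-6.5,-25))
```

```text
t1.2 G [ 0.4217 -0.2942  0.1397] yaw,a,roll [-6.160e+00 -2.497e+01 -1.000e-02] q [ 0.85  0.27 -0.27  2.28 -0.55  0.25 -0.57] F [0.3 0.5 0.9] w 1.001 g 0
[[297.31863964   0.         250.01088526]
 [  0.         297.31863964 187.68109996]
 [  0.           0.           1.        ]] [[-1.08618556e-01 -9.82657380e-01  1.50288001e-01  4.33752940e-01]
 [-9.94083368e-01  1.07291649e-01 -1.69339491e-02 -2.95706901e-01]
 [ 5.15622641e-04 -1.51238143e-01 -9.88497222e-01  2.81278924e-01]
 [ 0.00000000e+00  0.00000000e+00  0.00000000e+00  1.00000000e+00]]
[-0.0401 -0.0005  0.0862  0.      0.      0.16  ]
```

View pics/w1.png

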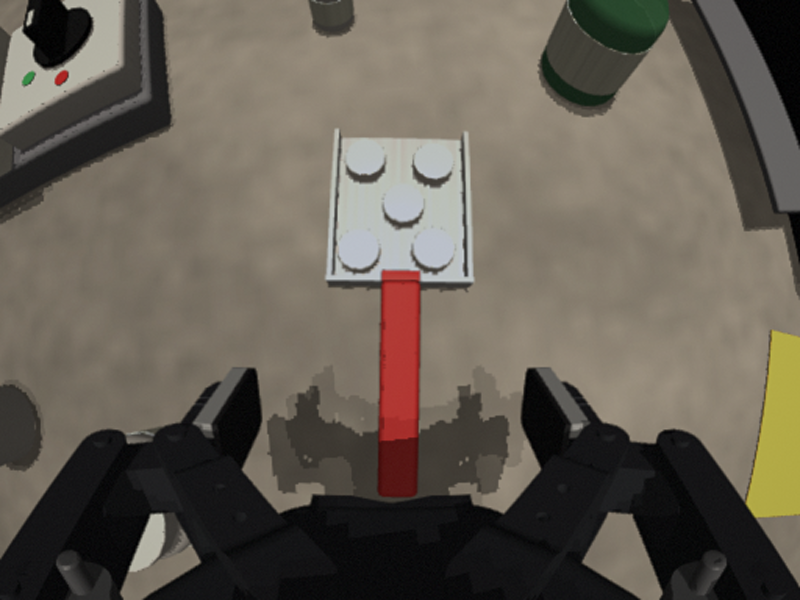

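The wrist view shows the handle vertical at column 399 (rows 275–496), between the pads at 260 and 525. I'll measure it from here.

Run:
```python
from mv import *
c=np.load("w1.npz");K=c["camera_matrix"];P=c["pose"]
def wr(p,z):
    d=((np.array(p)+.5)/1.5625-.5-K[:2,2])/K[0,0];th=np.linalg.norm(d);v=np.r_[d/th*np.sin(th),np.cos(th)]
    v=P[:3,:3]@v;return P[:3,3]+(z-P[2,3])/v[2]*v
a=wr((398,496),.054);b=wr((401,281),.054);r1=wr((328,284),.02);r2=wr((472,284),.02)
print(a,b,np.degrees(np.arctan2(*(b-a)[[1,0]])));print(r1,r2,(r1+r2)/2)
f1,f2=wr((337,130),.016),wr((466,132),.016);print(f1,f2,(f1+f2)/2)
print(rel([.421,-.296,.045],-6.5,-25))
```

```text
[ 0.36740321 -0.29208975  0.054     ] [ 0.47403033 -0.30526551  0.054     ] -7.044249558116675
[ 0.48290542 -0.26485949  0.02      ] [ 0.47393075 -0.34727415  0.02      ] [ 0.47841808 -0.30606682  0.02      ]
[ 0.5834031  -0.27737794  0.016     ] [ 0.57342928 -0.35973213  0.016     ] [ 0.57841619 -0.31855503  0.016     ]
[-0.0401 -0.0005  0.0862  0.      0.      0.16  ]
```

Run:
```python
from mv import *
for z in(.09,.045): print(rel([.415,-.298,z],-7,-20))
```

```text
[-2.79e-02  2.30e-03  4.29e-02 -1.80e-01 -5.00e+00  6.20e-01]
[-4.69e-02  2.20e-03  8.37e-02 -1.80e-01 -5.00e+00  6.20e-01]
```

Emit:
arm_command(commands=[-0.014, 0.001, 0.021, 0, -2.5, 0.6, 1, -0.028, 0.0023, 0.043, 0, -5, 0.6, 1, -0.037, 0.0023, 0.063, 0, -5, 0.6, 1, -0.047, 0.0023, 0.084, 0, -5, 0.6, 1, -0.047, 0.0023, 0.084, 0, -5, 0.6, 1, -0.047, 0.0023, 0.084, 0, -5, 0.6, 1])

```text
t: 1.85
eef_pos: [0.42, -0.3022, 0.0266]
tool_rot: [0.01, 0.983, -0.063, 0.173]
contact_force: [-0.3, 0.3, 0.0]
gripper_width: 1.003
grasp_force: 0.0
```

Run:
```python
from mv import *;state();print(rel([.415,-.298,.045],-7,-20))
```

```text
t1.9 G [ 0.4135 -0.3014  0.0444] yaw,a,roll [ -7.31 -20.01   0.1 ] q [ 0.61  0.46 -0.01  2.3  -1.14  0.17  0.02] F [-0.3  0.3  0. ] w 1.003 g 0
[ 1.1e-03 -3.5e-03 -2.0e-04  1.0e-02 -1.0e-02 -2.9e-01]
```

Run:
```python
from mv import *;print(rel([.415,-.298,.045],-7,-13))
```

```text
[-1.20e-03 -3.50e-03 -3.00e-04 -1.00e-02 -7.01e+00 -2.90e-01]
```

Emit:
arm_command(commands=[-0.0012, -0.0035, -0.0003, 0, -7, -0.3, 1, -0.0012, -0.0035, -0.0003, 0, -7, -0.3, 1])

```text
t: 2.05
eef_pos: [0.4179, -0.2992, 0.0262]
tool_rot: [0.006, 0.991, -0.062, 0.114]
contact_force: [0.1, 0.7, -1.4]
gripper_width: 1.0
grasp_force: 0.0
```

Run:
```python
from mv import *;state();print(rel([.415,-.298,.045],-7,-13))
```

```text
t2.0 G [ 0.4136 -0.2987  0.0447] yaw,a,roll [ -7.2  -13.14   0.14] q [ 0.27  0.49  0.35  2.25 -0.91  0.34 -0.28] F [ 0.1  0.7 -1.4] w 1.000 g 0
[ 0.0013 -0.0008  0.     -0.1    -0.14   -0.19  ]
```

Emit:
arm_command(commands=[0, 0, 0, 0, 0, 0, 0.5, 0, 0, 0, 0, 0, 0, 0.2, 0, 0, 0, 0, 0, 0, 0.1, 0, 0, 0, 0, 0, 0, 0.1, 0, 0, 0, 0, 0, 0, 0.1, 0, 0, 0, 0, 0, 0, 0.1, 0, 0, 0, 0, 0, 0, 0.1, 0, 0, 0, 0, 0, 0, 0.1], force=80)

```text
t: 2.85
eef_pos: [0.4205, -0.2969, 0.0266]
tool_rot: [0.006, 0.991, -0.059, 0.116]
contact_force: [-2.0, -1.1, 2.3]
gripper_width: 0.218
grasp_force: 78.3
```

Run:
```python
from mv import *;state();print(rel([.4136,-.2987,.075],-7.2,-13.1))
```

```text
t2.9 G [ 0.4161 -0.2964  0.0451] yaw,a,roll [ -6.85 -13.36   0.11] q [ 0.27  0.49  0.34  2.25 -0.91  0.33 -0.27] F [-2.  -1.1  2.3] w 0.218 g 78
[ 0.0047  0.0026 -0.0296 -0.19   -0.26    0.34  ]
```

Emit:
arm_command(commands=[0.001, 0, -0.004, 0, 0, 0, 0.1, 0.0023, 0, -0.0097, 0, 0, 0, 0.1, 0.0046, 0, -0.0195, 0, 0, 0, 0.1, 0.008, 0, -0.034, 0, 0, 0, 0.1, 0.0125, 0, -0.053, 0, 0, 0, 0.1, 0.0175, 0, -0.074, 0, 0, 0, 0.1, 0.022, 0, -0.093, 0, 0, 0, 0.1, 0.0253, 0, -0.107, 0, 0, 0, 0.1])

```text
t: 3.65
eef_pos: [0.4209, -0.296, 0.1378]
tool_rot: [0.005, 0.992, -0.058, 0.116]
contact_force: [-0.2, -0.3, -2.0]
gripper_width: 0.224
grasp_force: 78.2
```

Run:
```python
from mv import *;from station import read_camera;import cv2
state()
c=read_camera("wrist");s=read_camera("side")["img"];np.savez("w2.npz",**c)
a=cv2.resize(c["img"][60:340,150:360,::-1],None,fx=2,fy=2);b=cv2.resize(s[200:320,180:340,::-1],None,fx=2.3,fy=2.3)
im=np.zeros((560,800,3),np.uint8);im[:560,:420]=a;im[:b.shape[0],425:425+b.shape[1]]=b[:,:375];cv2.imwrite("pics/lift.png",im)
```

```text
t3.6 G [ 0.4165 -0.2955  0.1563] yaw,a,roll [ -6.72 -13.36   0.15] q [-0.01  0.3   0.67  2.21 -0.57  0.57 -0.6 ] F [-0.2 -0.3 -2. ] w 0.224 g 78
```

View pics/lift.png

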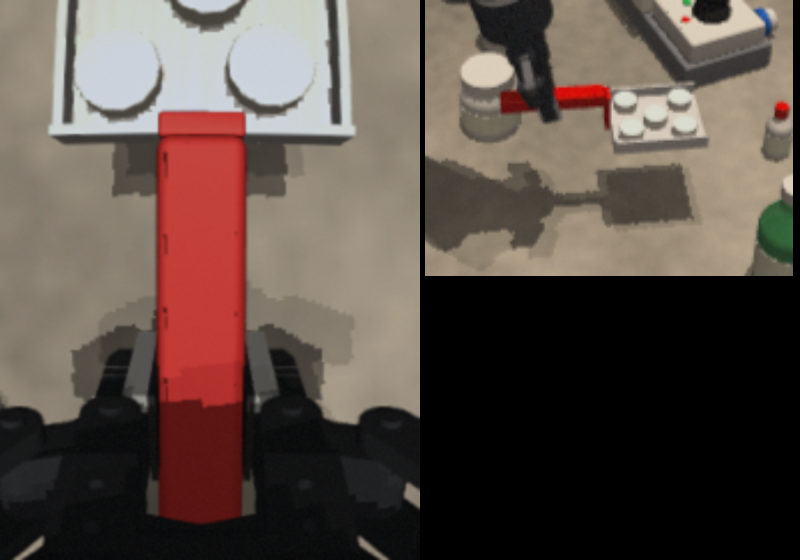

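Scoop lifted, all five tablets in place, pan level. Now I'll plan the carry.

```bash
cat >> mv.py <<'E'
def rows(G,yaw,a,n=8,f=0.1,lip=None):
    """smooth rows from current grasp pose to G,yaw,a"""
    G0,e=state();o=get_obs();Rc=R.from_quat(np.array(o["tool_rot"])[[1,2,3,0]]);p=np.array(o["eef_pos"]);out=[]
    for i in range(1,n+1):
        s=min(1,i/(n-1));s=(s*s*(3-2*s))
        y_,a_=e[0]+s*(yaw-e[0]),e[1]+s*(a-e[1])
        T=tool(np.radians(y_),np.radians(a_));g=G0+s*(np.array(G)-G0)
        if lip is not None: # keep lip path linear: lip=(off, a_level)
            l=lambda ya,aa:R.from_euler('ZY',[ya,aa-lip[1]],degrees=True).apply(lip[0])
            L0,L1=G0+l(e[0],e[1]),np.array(G)+l(yaw,a);g=L0+s*(L1-L0)-l(y_,a_)
        t=g+T.apply([0,0,.019])
        out+=[*Rc.inv().apply(t-p).round(3),*np.degrees((Rc.inv()*T).as_rotvec()).round(1),f]
    print([float(x) for x in out])
E
python3 - <<'E'
from mv import *;rows([.455,-.19,.23],14,-13.4)
E
```

```text
t3.8 G [ 0.4174 -0.296   0.1568] yaw,a,roll [ -6.7  -13.52   0.1 ] q [-0.01  0.3   0.67  2.2  -0.58  0.57 -0.6 ] F [ 1.  -0.3 -2.3] w 0.217 g 78
[0.002, -0.006, -0.004, 0.2, -0.0, -1.1, 0.1, 0.008, -0.022, -0.013, 0.9, -0.0, -4.0, 0.1, 0.016, -0.044, -0.026, 1.8, -0.1, -7.9, 0.1, 0.025, -0.068, -0.04, 2.8, -0.1, -12.2, 0.1, 0.033, -0.089, -0.052, 3.8, -0.1, -16.1, 0.1, 0.039, -0.105, -0.062, 4.5, -0.1, -19.0, 0.1, 0.041, -0.111, -0.065, 4.7, -0.1, -20.1, 0.1, 0.041, -0.111, -0.065, 4.7, -0.1, -20.1, 0.1]
```

Emit:
arm_command(commands=[0.002, -0.006, -0.004, 0.2, 0, -1.1, 0.1, 0.008, -0.022, -0.013, 0.9, 0, -4.0, 0.1, 0.016, -0.044, -0.026, 1.8, -0.1, -7.9, 0.1, 0.025, -0.068, -0.04, 2.8, -0.1, -12.2, 0.1, 0.033, -0.089, -0.052, 3.8, -0.1, -16.1, 0.1, 0.039, -0.105, -0.062, 4.5, -0.1, -19.0, 0.1, 0.041, -0.111, -0.065, 4.7, -0.1, -20.1, 0.1, 0.041, -0.111, -0.065, 4.7, -0.1, -20.1, 0.1])

```text
t: 4.55
eef_pos: [0.4584, -0.1884, 0.2091]
tool_rot: [-0.015, 0.986, 0.121, 0.114]
contact_force: [0.2, -0.1, -2.3]
gripper_width: 0.224
grasp_force: 78.3
```

Run:
```python
from mv import *;rows([.495,-.06,.24],35,-10)
```

```text
t4.5 G [ 0.4542 -0.1895  0.2276] yaw,a,roll [ 13.98 -13.26   0.1 ] q [-0.24  0.12  0.65  2.16 -0.33  0.72 -0.7 ] F [ 0.2 -0.1 -2.3] w 0.224 g 78
[0.004, -0.006, 0.0, 0.2, -0.2, -1.1, 0.1, 0.014, -0.023, 0.001, 0.8, -0.6, -4.1, 0.1, 0.028, -0.046, 0.002, 1.7, -1.3, -8.1, 0.1, 0.043, -0.071, 0.003, 2.6, -2.0, -12.5, 0.1, 0.057, -0.094, 0.003, 3.4, -2.6, -16.5, 0.1, 0.067, -0.111, 0.004, 3.9, -3.1, -19.4, 0.1, 0.071, -0.117, 0.004, 4.1, -3.2, -20.6, 0.1, 0.071, -0.117, 0.004, 4.1, -3.2, -20.6, 0.1]
```

Emit:
arm_command(commands=[0.004, -0.006, 0, 0.2, -0.2, -1.1, 0.1, 0.014, -0.023, 0.001, 0.8, -0.6, -4.1, 0.1, 0.028, -0.046, 0.002, 1.7, -1.3, -8.1, 0.1, 0.043, -0.071, 0.003, 2.6, -2.0, -12.5, 0.1, 0.057, -0.094, 0.003, 3.4, -2.6, -16.5, 0.1, 0.067, -0.111, 0.004, 3.9, -3.1, -19.4, 0.1, 0.071, -0.117, 0.004, 4.1, -3.2, -20.6, 0.1, 0.071, -0.117, 0.004, 4.1, -3.2, -20.6, 0.1])

```text
t: 5.35
eef_pos: [0.4984, -0.0582, 0.2218]
tool_rot: [-0.026, 0.95, 0.3, 0.083]
contact_force: [0.0, -0.1, -2.2]
gripper_width: 0.222
grasp_force: 78.3
```

Run:
```python
from mv import *;from station import read_camera;import cv2
state()
c=read_camera("top");s=read_camera("side");np.savez("s3.npz",**s)
a=cv2.resize(c["img"][110:250,200:330,::-1],None,fx=3,fy=3);b=cv2.resize(s["img"][100:270,180:340,::-1],None,fx=2.5,fy=2.5)
im=np.zeros((430,800,3),np.uint8);im[:420,:390]=a;im[:b.shape[0],395:395+b.shape[1]]=b;cv2.imwrite("pics/over.png",im)
```

```text
t5.3 G [ 0.4957 -0.0601  0.2405] yaw,a,roll [ 35.01 -10.01  -0.08] q [-0.41  0.14  0.52  2.09 -0.25  0.81 -0.69] F [ 0.  -0.1 -2.2] w 0.222 g 78
```

View pics/over.png

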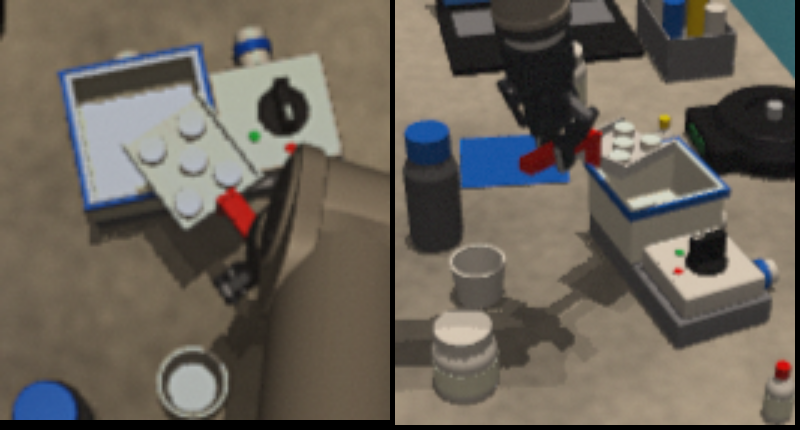

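The scoop is level over the hopper with its lip near the centre and all five tablets aboard. I'll tip it about the lip.

```bash
cat >> mv.py <<'E'
OFF=np.array([.1634,0,-.042]);AL=-13.36
def lipG(L,yaw,phi): return np.array(L)-R.from_euler('ZY',[yaw,phi],degrees=True).apply(OFF)
E
python3 - <<'E'
from mv import *;rows(lipG([.64,.046,.145],35,28),35,AL+28,lip=(OFF,AL))
E
```

```text
t5.5 G [ 0.495  -0.062   0.2404] yaw,a,roll [ 34.79 -10.    -0.07] q [-0.41  0.14  0.52  2.09 -0.25  0.81 -0.69] F [ 0.1 -0.  -3. ] w 0.222 g 78
[0.002, -0.0, -0.001, 0.1, -1.4, -0.0, 0.1, 0.008, -0.001, -0.003, 0.1, -4.9, -0.0, 0.1, 0.017, -0.002, -0.006, 0.1, -9.7, -0.1, 0.1, 0.028, -0.003, -0.008, 0.1, -14.9, -0.1, 0.1, 0.039, -0.004, -0.01, 0.1, -19.8, -0.2, 0.1, 0.047, -0.005, -0.01, 0.1, -23.3, -0.2, 0.1, 0.051, -0.005, -0.01, 0.1, -24.6, -0.2, 0.1, 0.051, -0.005, -0.01, 0.1, -24.6, -0.2, 0.1]
```

Emit:
arm_command(commands=[0.002, 0, -0.001, 0, -1.4, 0, 0.1, 0.008, -0.001, -0.003, 0.1, -4.9, 0, 0.1, 0.017, -0.002, -0.006, 0.1, -9.7, -0.1, 0.1, 0.028, -0.003, -0.008, 0.1, -14.9, -0.1, 0.1, 0.039, -0.004, -0.01, 0.1, -19.8, -0.2, 0.1, 0.047, -0.005, -0.01, 0.1, -23.3, -0.2, 0.1, 0.051, -0.005, -0.01, 0.1, -24.6, -0.2, 0.1, 0.051, -0.005, -0.01, 0.1, -24.6, -0.2, 0.1])

```text
t: 6.25
eef_pos: [0.5358, -0.0269, 0.2403]
tool_rot: [0.038, 0.946, 0.299, -0.121]
contact_force: [-0.8, -0.2, -3.0]
gripper_width: 0.22
grasp_force: 78.4
```

Run:
```python
from mv import *;rows(lipG([.638,.044,.125],35,52),35,AL+52,lip=(OFF,AL))
```

```text
t6.2 G [ 0.5397 -0.0241  0.2587] yaw,a,roll [35.11 14.6  -0.  ] q [-0.54  0.39  0.53  1.76 -0.06  1.25 -0.96] F [-0.8 -0.2 -3. ] w 0.220 g 78
[0.001, 0.0, -0.002, 0.0, -1.3, 0.0, 0.1, 0.005, 0.0, -0.008, 0.0, -4.8, 0.0, 0.1, 0.012, 0.0, -0.016, 0.0, -9.5, 0.0, 0.1, 0.02, 0.0, -0.023, 0.0, -14.6, 0.1, 0.1, 0.028, 0.0, -0.029, 0.0, -19.3, 0.1, 0.1, 0.035, 0.001, -0.034, 0.0, -22.7, 0.1, 0.1, 0.037, 0.001, -0.035, 0.1, -24.0, 0.1, 0.1, 0.037, 0.001, -0.035, 0.1, -24.0, 0.1, 0.1]
```

Emit:
arm_command(commands=[0.001, 0, -0.002, 0, -1.3, 0, 0.1, 0.005, 0, -0.008, 0, -4.8, 0, 0.1, 0.012, 0, -0.016, 0, -9.5, 0, 0.1, 0.02, 0, -0.023, 0, -14.6, 0.1, 0.1, 0.028, 0, -0.029, 0, -19.3, 0.1, 0.1, 0.035, 0.001, -0.034, 0, -22.7, 0.1, 0.1, 0.037, 0.001, -0.035, 0, -24.0, 0.1, 0.1, 0.037, 0.001, -0.035, 0, -24.0, 0.1, 0.1])

```text
t: 7.05
eef_pos: [0.5722, -0.0027, 0.2649]
tool_rot: [0.099, 0.9, 0.284, -0.315]
contact_force: [0.2, -0.2, -0.7]
gripper_width: 0.22
grasp_force: 78.5
```

Run:
```python
from mv import *;from station import read_camera;import cv2
state()
c=read_camera("wrist")
s=read_camera("side")
a=cv2.resize(c["img"][:,:,::-1],(400,300));b=cv2.resize(s["img"][120:240,220:360,::-1],None,fx=2.8,fy=2.8)
im=np.zeros((340,800,3),np.uint8);im[:300,:400]=a;im[:b.shape[0],405:405+b.shape[1]]=b;cv2.imwrite("pics/pour.png",im)
rows(lipG([.638,.044,.125],35,62),35,AL+62,lip=(OFF,AL))
```

```text
t7.0 G [0.5819 0.0041 0.2797] yaw,a,roll [ 3.495e+01  3.858e+01 -2.000e-02] q [-0.56  0.68  0.54  1.42  0.02  1.7  -0.99] F [ 0.2 -0.2 -0.7] w 0.220 g 78
t7.2 G [0.5814 0.0032 0.2807] yaw,a,roll [34.85 38.49 -0.06] q [-0.56  0.68  0.54  1.42  0.02  1.7  -0.99] F [-0.1 -0.2 -1.6] w 0.219 g 78
[0.001, -0.0, -0.001, 0.1, -0.6, -0.0, 0.1, 0.003, -0.0, -0.005, 0.0, -2.0, -0.0, 0.1, 0.005, -0.0, -0.01, 0.0, -4.0, -0.0, 0.1, 0.009, -0.001, -0.016, -0.0, -6.2, -0.1, 0.1, 0.012, -0.001, -0.021, -0.0, -8.1, -0.1, 0.1, 0.014, -0.001, -0.024, -0.0, -9.6, -0.1, 0.1, 0.015, -0.001, -0.026, -0.0, -10.1, -0.1, 0.1, 0.015, -0.001, -0.026, -0.0, -10.1, -0.1, 0.1]
```

View pics/pour.png

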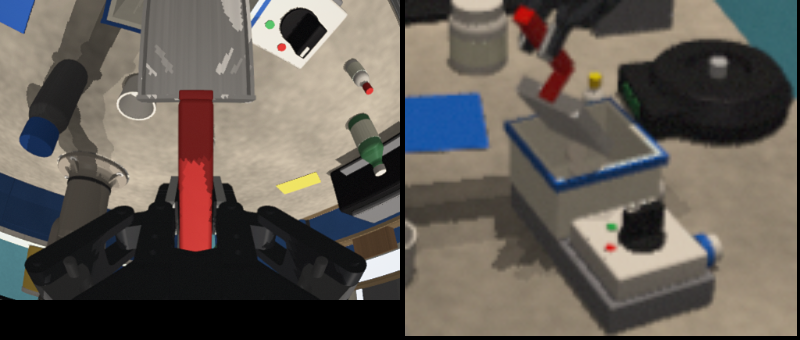

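The wrist view shows the pan empty, and the side view shows the lip inside the rim. Raising the scoop and levelling it.

Run:
```python
from mv import *;rows(lipG([.62,.035,.22],35,12),35,AL+12,lip=(OFF,AL))
```

```text
t7.2 G [0.5814 0.0032 0.2807] yaw,a,roll [34.85 38.49 -0.06] q [-0.56  0.68  0.54  1.42  0.02  1.7  -0.99] F [-0.1 -0.2 -1.6] w 0.219 g 78
[-0.006, -0.0, 0.002, 0.1, 2.2, -0.0, 0.1, -0.021, -0.001, 0.009, 0.0, 7.9, -0.0, 0.1, -0.039, -0.002, 0.018, 0.0, 15.7, -0.0, 0.1, -0.055, -0.002, 0.029, 0.0, 24.2, -0.1, 0.1, -0.067, -0.003, 0.038, 0.0, 32.0, -0.1, 0.1, -0.074, -0.004, 0.045, 0.0, 37.6, -0.1, 0.1, -0.076, -0.004, 0.047, 0.0, 39.9, -0.1, 0.1, -0.076, -0.004, 0.047, 0.0, 39.9, -0.1, 0.1]
```

Emit:
arm_command(commands=[-0.006, 0, 0.002, 0, 2.2, 0, 0.1, -0.021, -0.001, 0.009, 0, 7.9, 0, 0.1, -0.039, -0.002, 0.018, 0, 15.7, 0, 0.1, -0.055, -0.002, 0.029, 0, 24.0, 0, 0.1, -0.067, -0.003, 0.038, 0, 32.0, 0, 0.1, -0.074, -0.004, 0.045, 0, 37.6, 0, 0.1, -0.076, -0.004, 0.047, 0, 39.9, 0, 0.1, -0.076, -0.004, 0.047, 0, 39.9, 0, 0.1])

```text
t: 7.95
eef_pos: [0.4947, -0.0525, 0.2769]
tool_rot: [-0.004, 0.954, 0.298, 0.013]
contact_force: [0.7, -0.0, -1.4]
gripper_width: 0.223
grasp_force: 78.5
```

Run:
```python
from mv import *;rows([.45,.10,.30],15,-13.4)
```

```text
t8.0 G [ 0.4943 -0.0528  0.2959] yaw,a,roll [34.7  -1.53  0.06] q [-0.51  0.12  0.55  1.96 -0.09  1.06 -0.88] F [ 0.7 -0.  -1.4] w 0.223 g 78
[0.003, -0.008, -0.0, -0.1, 0.7, 1.1, 0.1, 0.011, -0.03, -0.001, -0.2, 2.4, 3.9, 0.1, 0.021, -0.059, -0.001, -0.6, 4.7, 7.7, 0.1, 0.033, -0.091, -0.002, -1.1, 7.2, 11.9, 0.1, 0.044, -0.12, -0.002, -1.8, 9.5, 15.7, 0.1, 0.051, -0.141, -0.003, -2.4, 11.1, 18.5, 0.1, 0.054, -0.149, -0.003, -2.6, 11.8, 19.6, 0.1, 0.054, -0.149, -0.003, -2.6, 11.8, 19.6, 0.1]
```

Emit:
arm_command(commands=[0.003, -0.008, 0, -0.1, 0.7, 1.1, 0.1, 0.011, -0.03, -0.001, -0.2, 2.4, 3.9, 0.1, 0.021, -0.059, -0.001, -0.6, 4.7, 7.7, 0.1, 0.033, -0.091, -0.002, -1.1, 7.2, 11.9, 0.1, 0.044, -0.12, -0.002, -1.8, 9.5, 15.7, 0.1, 0.051, -0.141, -0.003, -2.4, 11.1, 18.5, 0.1, 0.054, -0.149, -0.003, -2.6, 11.8, 19.6, 0.1, 0.054, -0.149, -0.003, -2.6, 11.8, 19.6, 0.1])

```text
t: 8.75
eef_pos: [0.4552, 0.1045, 0.2802]
tool_rot: [-0.015, 0.984, 0.134, 0.114]
contact_force: [-0.1, -0.9, -1.6]
gripper_width: 0.219
grasp_force: 78.5
```

Run:
```python
from mv import *;rows([.393,.325,.22],-6,-13.4,n=8)
```

```text
t8.8 G [0.451  0.1034 0.2987] yaw,a,roll [ 15.47 -13.25  -0.11] q [-0.74 -0.07  0.34  2.14  0.07  0.84 -1.73] F [-0.1 -0.9 -1.6] w 0.219 g 79
[-0.001, -0.013, 0.004, -0.2, 0.0, 1.2, 0.1, -0.003, -0.045, 0.015, -0.9, 0.0, 4.1, 0.1, -0.006, -0.09, 0.03, -1.8, 0.1, 8.2, 0.1, -0.009, -0.138, 0.047, -2.9, 0.1, 12.7, 0.1, -0.012, -0.183, 0.062, -3.9, 0.1, 16.7, 0.1, -0.014, -0.215, 0.073, -4.6, 0.1, 19.7, 0.1, -0.015, -0.228, 0.077, -4.8, 0.1, 20.9, 0.1, -0.015, -0.228, 0.077, -4.8, 0.1, 20.9, 0.1]
```

Emit:
arm_command(commands=[-0.001, -0.013, 0.004, -0.2, 0, 1.2, 0.1, -0.003, -0.045, 0.015, -0.9, 0, 4.1, 0.1, -0.006, -0.09, 0.03, -1.8, 0.1, 8.2, 0.1, -0.009, -0.138, 0.047, -2.9, 0.1, 12.7, 0.1, -0.012, -0.183, 0.062, -3.9, 0.1, 16.7, 0.1, -0.014, -0.215, 0.073, -4.6, 0.1, 19.7, 0.1, -0.015, -0.228, 0.077, -4.8, 0.1, 20.9, 0.1, -0.015, -0.228, 0.077, -4.8, 0.1, 20.9, 0.1])

```text
t: 9.55
eef_pos: [0.3986, 0.3255, 0.2005]
tool_rot: [0.006, 0.992, -0.052, 0.116]
contact_force: [-0.1, -0.3, -1.5]
gripper_width: 0.221
grasp_force: 78.5
```

Run:
```python
from mv import *;rows([.393,.325,.08],-6,-13.4,n=8)
from station import read_camera;import cv2
c=read_camera("wrist");np.savez("w4.npz",**c);s=read_camera("side")
a=cv2.resize(c["img"][:,:,::-1],(512,384));b=cv2.resize(s["img"][120:220,140:260,::-1],None,fx=2.3,fy=2.3)
im=np.zeros((384,800,3),np.uint8);im[:,:512]=a;im[:b.shape[0],520:520+b.shape[1]]=b;cv2.imwrite("pics/mat.png",im)
```

```text
t9.6 G [0.3942 0.326  0.219 ] yaw,a,roll [ -5.99 -13.33  -0.04] q [-1.01  0.18  0.09  2.09  0.27  0.77 -2.78] F [-0.1 -0.3 -1.5] w 0.221 g 79
[-0.002, 0.0, 0.007, 0.0, 0.0, 0.0, 0.1, -0.007, 0.0, 0.027, 0.0, 0.0, 0.0, 0.1, -0.013, 0.0, 0.053, 0.0, 0.0, 0.0, 0.1, -0.02, 0.001, 0.082, 0.0, 0.0, 0.0, 0.1, -0.027, 0.001, 0.108, 0.0, 0.1, 0.0, 0.1, -0.031, 0.001, 0.128, 0.0, 0.1, 0.0, 0.1, -0.033, 0.001, 0.135, 0.0, 0.1, 0.0, 0.1, -0.033, 0.001, 0.135, 0.0, 0.1, 0.0, 0.1]
```

View pics/mat.png

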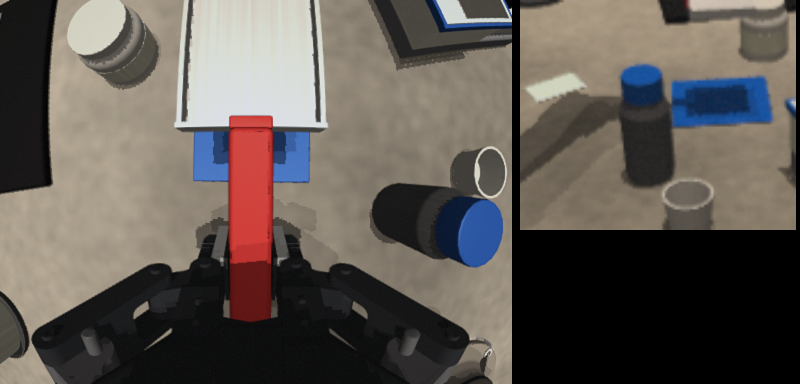

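Run:
```python
from mv import *
c=np.load("w4.npz");K=c["camera_matrix"];P=c["pose"]
def wr(p,z):
    d=(np.array(p)-K[:2,2])/K[0,0];th=np.linalg.norm(d);v=np.r_[d/th*np.sin(th),np.cos(th)]
    v=P[:3,:3]@v;return P[:3,3]+(z-P[2,3])/v[2]*v
a,b=wr((193,181),.004),wr((310,182),.004);d=(b-a)/np.linalg.norm(b-a);print(a,b,np.linalg.norm(a-b),(a+b)/2+.08*np.array([-d[1],d[0],0]))
rows([.392,.305,.085],4,-13.4,n=8)
```

```text
[0.43178491 0.39008998 0.004     ] [0.41579068 0.2509407  0.004     ] 0.14006547984618548 [0.5032645  0.31138005 0.004     ]
t9.7 G [0.3954 0.323  0.2198] yaw,a,roll [ -6.21 -13.38  -0.04] q [-1.01  0.17  0.09  2.09  0.27  0.77 -2.78] F [ 1.  -1.  -1.3] w 0.220 g 79
[-0.002, 0.001, 0.007, 0.2, 0.0, -0.6, 0.1, -0.006, 0.003, 0.026, 0.5, 0.0, -2.0, 0.1, -0.013, 0.007, 0.051, 1.0, 0.0, -3.9, 0.1, -0.02, 0.011, 0.079, 1.5, 0.0, -6.0, 0.1, -0.026, 0.014, 0.105, 1.9, 0.0, -8.0, 0.1, -0.031, 0.016, 0.124, 2.3, 0.0, -9.4, 0.1, -0.033, 0.017, 0.131, 2.4, 0.0, -9.9, 0.1, -0.033, 0.017, 0.131, 2.4, 0.0, -9.9, 0.1]
```

The wrist view shows the mat's rear edge at (193–310, 181), which confirms the mat centre at about (.504, .312). The scoop hasn't slipped. Lowering.

Emit:
arm_command(commands=[-0.002, 0.001, 0.007, 0.2, 0, -0.6, 0.1, -0.006, 0.003, 0.026, 0.5, 0, -2.0, 0.1, -0.013, 0.007, 0.051, 1.0, 0, -3.9, 0.1, -0.02, 0.011, 0.079, 1.5, 0, -6.0, 0.1, -0.026, 0.014, 0.105, 1.9, 0, -8.0, 0.1, -0.031, 0.016, 0.124, 2.3, 0, -9.4, 0.1, -0.033, 0.017, 0.131, 2.4, 0, -9.9, 0.1, -0.033, 0.017, 0.131, 2.4, 0, -9.9, 0.1])

```text
t: 10.45
eef_pos: [0.3955, 0.3054, 0.0658]
tool_rot: [-0.004, 0.993, 0.034, 0.116]
contact_force: [0.4, -0.2, -0.8]
gripper_width: 0.22
grasp_force: 78.4
```

Run:
```python
from mv import *;rows([.391,.304,.0495],4,-13.4,n=8)
```

```text
t10.4 G [0.3912 0.3051 0.0843] yaw,a,roll [  3.91 -13.35  -0.  ] q [-0.98  0.37  0.1   2.25  0.37  0.39 -2.72] F [ 0.4 -0.2 -0.8] w 0.220 g 78
[-0.0, 0.0, 0.002, 0.0, 0.0, -0.0, 0.1, -0.002, 0.0, 0.007, 0.0, 0.0, -0.0, 0.1, -0.003, 0.0, 0.013, 0.0, 0.0, -0.0, 0.1, -0.005, 0.001, 0.021, 0.0, 0.0, -0.1, 0.1, -0.007, 0.001, 0.027, 0.0, 0.0, -0.1, 0.1, -0.008, 0.001, 0.032, 0.0, 0.0, -0.1, 0.1, -0.008, 0.001, 0.034, 0.0, 0.0, -0.1, 0.1, -0.008, 0.001, 0.034, 0.0, 0.0, -0.1, 0.1]
```

Emit:
arm_command(commands=[0, 0, 0.002, 0, 0, 0, 0.1, -0.002, 0, 0.007, 0, 0, 0, 0.1, -0.003, 0, 0.013, 0, 0, 0, 0.1, -0.005, 0.001, 0.021, 0, 0, 0, 0.1, -0.007, 0.001, 0.027, 0, 0, 0, 0.1, -0.008, 0.001, 0.032, 0, 0, 0, 0.1, -0.008, 0.001, 0.0345, 0, 0, 0, 0.1, -0.008, 0.001, 0.0345, 0, 0, 0, 0.1])

```text
t: 11.25
eef_pos: [0.3957, 0.3061, 0.0307]
tool_rot: [-0.005, 0.993, 0.035, 0.117]
contact_force: [0.3, 0.4, -0.4]
gripper_width: 0.223
grasp_force: 78.6
```

Run:
```python
from mv import *;state()
```

```text
t11.2 G [0.3913 0.3058 0.0492] yaw,a,roll [  3.99 -13.4    0.07] q [-1.01  0.45  0.13  2.26  0.4   0.29 -2.77] F [ 0.3  0.4 -0.4] w 0.223 g 79
```

Emit:
arm_command(commands=[0, 0, 0.001, 0, 0, 0, 0.1, 0, 0, 0.001, 0, 0, 0, 0.3, 0, 0, 0.001, 0, 0, 0, 0.5, 0, 0, 0.001, 0, 0, 0, 0.8, 0, 0, 0.001, 0, 0, 0, 0.8, 0, 0, 0.001, 0, 0, 0, 0.8])

```text
t: 11.85
eef_pos: [0.396, 0.3062, 0.03]
tool_rot: [-0.005, 0.993, 0.035, 0.117]
contact_force: [0.4, -0.7, -0.3]
gripper_width: 0.798
grasp_force: 0.0
```

Run:
```python
from mv import *;rows([.388,.305,.25],8,-8,n=8,f=.8)
```

```text
t11.8 G [0.3916 0.3059 0.0485] yaw,a,roll [  3.97 -13.41   0.11] q [-1.01  0.45  0.13  2.26  0.4   0.29 -2.77] F [ 0.4 -0.7 -0.3] w 0.798 g 0
[0.002, 0.0, -0.011, -0.1, -0.3, -0.2, 0.8, 0.008, 0.0, -0.039, 0.1, -1.1, -0.8, 0.8, 0.016, 0.0, -0.078, 0.2, -2.1, -1.5, 0.8, 0.025, 0.0, -0.119, 0.4, -3.3, -2.4, 0.8, 0.033, 0.0, -0.158, 0.5, -4.3, -3.2, 0.8, 0.039, 0.0, -0.186, 0.6, -5.1, -3.7, 0.8, 0.041, 0.0, -0.197, 0.6, -5.4, -4.0, 0.8, 0.041, 0.0, -0.197, 0.6, -5.4, -4.0, 0.8]
```

Emit:
arm_command(commands=[0.002, 0, -0.011, 0, -0.3, -0.2, 0.8, 0.008, 0, -0.039, 0.1, -1.1, -0.8, 0.8, 0.016, 0, -0.078, 0.2, -2.1, -1.5, 0.8, 0.025, 0, -0.119, 0.4, -3.3, -2.4, 0.8, 0.033, 0, -0.158, 0.5, -4.3, -3.2, 0.8, 0.039, 0, -0.186, 0.6, -5.1, -3.7, 0.8, 0.041, 0, -0.197, 0.6, -5.4, -4.0, 0.8, 0.041, 0, -0.197, 0.6, -5.4, -4.0, 0.8])

```text
t: 12.65
eef_pos: [0.3912, 0.3061, 0.2331]
tool_rot: [-0.006, 0.995, 0.07, 0.071]
contact_force: [-0.0, 0.8, 0.3]
gripper_width: 0.801
grasp_force: 0.0
```

Run:
```python
from mv import *;rows([.53,.12,.26],11,0,n=8,f=.5)
```

```text
t12.7 G [0.3885 0.3057 0.2519] yaw,a,roll [ 8.   -8.19  0.1 ] q [-0.8   0.12 -0.06  2.05  0.13  0.86 -2.37] F [-0.   0.8  0.3] w 0.801 g 0
[0.006, 0.011, 0.0, -0.1, -0.5, -0.2, 0.5, 0.022, 0.04, 0.002, -0.0, -1.6, -0.6, 0.5, 0.044, 0.08, 0.003, 0.0, -3.2, -1.2, 0.5, 0.068, 0.123, 0.005, 0.1, -5.0, -1.8, 0.5, 0.089, 0.163, 0.006, 0.1, -6.6, -2.4, 0.5, 0.105, 0.192, 0.007, 0.1, -7.7, -2.8, 0.5, 0.112, 0.204, 0.008, 0.1, -8.2, -3.0, 0.5, 0.112, 0.204, 0.008, 0.1, -8.2, -3.0, 0.5]
```

Emit:
arm_command(commands=[0.006, 0.011, 0, -0.1, -0.5, -0.2, 0.5, 0.022, 0.04, 0.002, 0, -1.6, -0.6, 0.5, 0.044, 0.08, 0.003, 0, -3.2, -1.2, 0.5, 0.068, 0.123, 0.005, 0.1, -5.0, -1.8, 0.5, 0.089, 0.163, 0.006, 0.1, -6.6, -2.4, 0.5, 0.105, 0.192, 0.007, 0.1, -7.7, -2.8, 0.5, 0.112, 0.204, 0.008, 0.1, -8.2, -3.0, 0.5, 0.112, 0.204, 0.008, 0.1, -8.2, -3.0, 0.5])

```text
t: 13.45
eef_pos: [0.5303, 0.1164, 0.2373]
tool_rot: [0.003, 0.996, 0.094, -0.003]
contact_force: [-0.3, 0.7, -0.9]
gripper_width: 0.503
grasp_force: 0.0
```

Run:
```python
from mv import *;rows([.66,-.085,.20],11.1,0,n=8,f=.5)
```

```text
t13.4 G [0.5304 0.1165 0.2563] yaw,a,roll [10.76  0.32 -0.26] q [-0.43  0.26  0.12  1.87 -0.03  1.02 -1.68] F [-0.3  0.7 -0.9] w 0.503 g 0
[0.005, 0.012, 0.003, 0.3, 0.0, -0.0, 0.5, 0.018, 0.044, 0.011, 0.3, 0.1, -0.1, 0.5, 0.035, 0.087, 0.022, 0.3, 0.1, -0.1, 0.5, 0.055, 0.134, 0.034, 0.3, 0.2, -0.2, 0.5, 0.072, 0.178, 0.046, 0.3, 0.3, -0.3, 0.5, 0.085, 0.209, 0.054, 0.3, 0.3, -0.3, 0.5, 0.09, 0.222, 0.057, 0.3, 0.3, -0.3, 0.5, 0.09, 0.222, 0.057, 0.3, 0.3, -0.3, 0.5]
```

Emit:
arm_command(commands=[0.005, 0.012, 0.003, 0.3, 0, 0, 0.5, 0.018, 0.044, 0.011, 0.3, 0.1, -0.1, 0.5, 0.035, 0.087, 0.022, 0.3, 0.1, -0.1, 0.5, 0.055, 0.134, 0.034, 0.3, 0.2, -0.2, 0.5, 0.072, 0.178, 0.046, 0.3, 0.3, -0.3, 0.5, 0.085, 0.209, 0.054, 0.3, 0.3, -0.3, 0.5, 0.09, 0.222, 0.057, 0.3, 0.3, -0.3, 0.5, 0.09, 0.222, 0.057, 0.3, 0.3, -0.3, 0.5])

```text
t: 14.25
eef_pos: [0.6597, -0.0823, 0.1806]
tool_rot: [-0.001, 0.995, 0.098, -0.001]
contact_force: [-0.9, 1.3, -0.0]
gripper_width: 0.505
grasp_force: 0.0
```

Run:
```python
from mv import *;from station import read_camera;import cv2
state()
c=read_camera("wrist");np.savez("w5.npz",**c);s=read_camera("side");t=read_camera("top")
cv2.imwrite("dbg.npy.png",c["img"])
a=cv2.resize(c["img"][40:300,90:400,::-1],None,fx=1.65,fy=1.65,interpolation=cv2.INTER_CUBIC)
b=cv2.resize(s["img"][120:230,190:310,::-1],None,fx=2.3,fy=2.3);d=cv2.resize(t["img"][120:260,120:250,::-1],None,fx=2.1,fy=2.1)
im=np.zeros((560,800,3),np.uint8);im[:a.shape[0],:a.shape[1]]=a;im[:b.shape[0],515:515+b.shape[1]]=b;im[260:260+d.shape[0],515:515+d.shape[1]]=d;cv2.imwrite("pics/dial.png",np.clip(im*1.3,0,255).astype(np.uint8))
```

```text
t14.2 G [ 0.6597 -0.0824  0.1996] yaw,a,roll [11.23  0.04  0.14] q [-0.1   0.51  0.19  1.64 -0.11  1.   -1.25] F [-0.9  1.3 -0. ] w 0.505 g 0
```

View pics/dial.png

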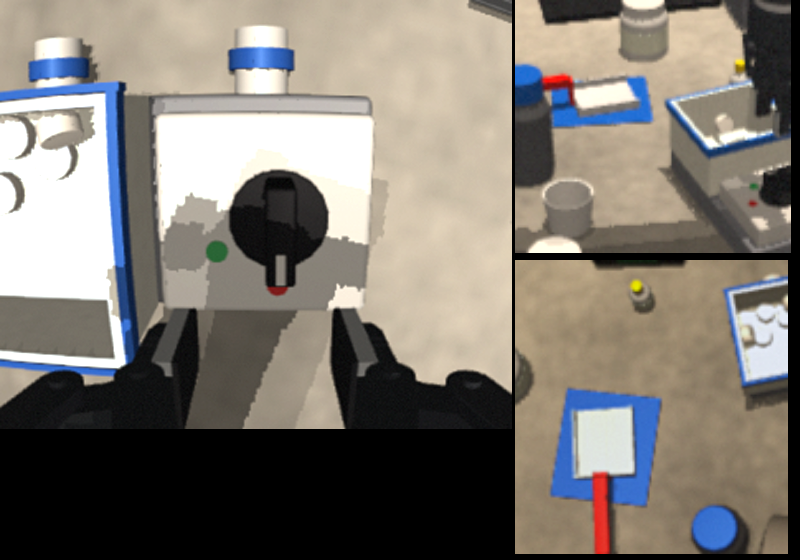

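The wrist view shows the bar at column 281 (rows 178–286) on the flange centred at (278,218). The tablets are in the hopper and the scoop lies centred on the mat.

Run:
```python
from mv import *
c=np.load("w5.npz");K=c["camera_matrix"];P=c["pose"]
def wr(p,z):
    p=(np.array(p)+.5)/1.65-.5+[90,40]
    d=(p-K[:2,2])/K[0,0];th=np.linalg.norm(d);v=np.r_[d/th*np.sin(th),np.cos(th)]
    v=P[:3,:3]@v;return (P[:3,3]+(z-P[2,3])/v[2]*v).round(4)
print("flange",wr((278,219),.08),wr((229,219),.08),wr((328,219),.08))
a,b=wr((281,286),.116),wr((281,178),.116);print("bar",a,b,np.degrees(np.arctan2(*(b-a)[[1,0]])),np.linalg.norm(a-b))
print("block corners",wr((155,113),.072),wr((374,115),.072))
rows([.675,-.0865,.145],11.1,0,n=6,f=.5)
```

```text
flange [ 0.674  -0.0865  0.08  ] [ 0.6692 -0.062   0.08  ] [ 0.679  -0.1115  0.08  ]
bar [ 0.6521 -0.0914  0.116 ] [ 0.7    -0.0815  0.116 ] 11.677502600632048 0.04891237062339132
block corners [ 0.7152 -0.014   0.072 ] [ 0.7359 -0.1245  0.072 ]
t14.4 G [ 0.6597 -0.0787  0.2012] yaw,a,roll [11.51 -0.08  0.24] q [-0.11  0.51  0.19  1.64 -0.11  1.   -1.25] F [-0.1  0.6  0.3] w 0.499 g 0
[0.001, 0.001, 0.006, -0.2, -0.0, 0.0, 0.5, 0.005, 0.004, 0.02, -0.2, -0.0, 0.1, 0.5, 0.009, 0.007, 0.036, -0.2, -0.1, 0.3, 0.5, 0.012, 0.01, 0.05, -0.2, -0.1, 0.4, 0.5, 0.013, 0.011, 0.056, -0.2, -0.1, 0.4, 0.5, 0.013, 0.011, 0.056, -0.2, -0.1, 0.4, 0.5]
```

```bash
cat >> mv.py <<'E'
def avg(n=10):
    import station
    L=[]
    for _ in range(n): station.read_camera("wrist");L.append(station.get_obs())
    o=dict(L[-1]);p=np.array([l["eef_pos"] for l in L]);o["eef_pos"]=p.mean(0)
    q=R.from_quat(np.array([l["tool_rot"] for l in L])[:,[1,2,3,0]]).mean().as_quat();o["tool_rot"]=q[[3,0,1,2]]
    o["contact_force"]=np.mean([l["contact_force"] for l in L],0)
    print("std",p.std(0).round(4));global get_obs;get_obs=lambda:o
E
python3 - <<'E'
from mv import *;avg();rows([.675,-.0862,.145],11.3,0,n=6,f=.5);print(rel([.675,-.0862,.104],11.3,0))
E
```

```text
std [0.0001 0.001  0.0001]
t14.9 G [ 0.6601 -0.0804  0.2016] yaw,a,roll [11.43 -0.12  0.17] q [-0.1   0.51  0.19  1.64 -0.11  1.   -1.25] F [ 0.1 -0.1 -0.2] w 0.501 g 0
[0.001, 0.001, 0.006, -0.2, -0.0, 0.0, 0.5, 0.005, 0.003, 0.02, -0.2, -0.0, 0.0, 0.5, 0.009, 0.006, 0.037, -0.2, -0.1, 0.1, 0.5, 0.012, 0.008, 0.051, -0.2, -0.1, 0.1, 0.5, 0.013, 0.009, 0.057, -0.2, -0.1, 0.1, 0.5, 0.013, 0.009, 0.057, -0.2, -0.1, 0.1, 0.5]
[ 0.0132  0.0089  0.0976 -0.17   -0.12    0.13  ]
```

Emit:
arm_command(commands=[0.001, 0.001, 0.006, -0.2, 0, 0, 0.5, 0.005, 0.002, 0.02, -0.2, 0, 0, 0.5, 0.009, 0.003, 0.036, -0.2, -0.1, 0.1, 0.5, 0.012, 0.004, 0.05, -0.2, -0.1, 0.1, 0.5, 0.013, 0.005, 0.056, -0.2, -0.1, 0.1, 0.5, 0.013, 0.005, 0.056, -0.2, -0.1, 0.1, 0.5, 0.013, 0.005, 0.056, -0.2, -0.1, 0.1, 0.5])

```text
t: 15.6
eef_pos: [0.6742, -0.0842, 0.1262]
tool_rot: [0.001, 0.995, 0.098, -0.0]
contact_force: [-0.4, -0.5, 0.0]
gripper_width: 0.5
grasp_force: 0.0
```

Run:
```python
from mv import *;avg(14);rows([.675,-.0862,.104],11.3,0,n=5,f=.4)
```

```text
std [0.0002 0.0001 0.0003]
t16.3 G [ 0.6743 -0.084   0.1456] yaw,a,roll [11.23 -0.03 -0.07] q [-0.09  0.59  0.18  1.64 -0.12  0.92 -1.24] F [0.1 0.  0.1] w 0.508 g 0
[0.0, 0.0, 0.007, 0.1, -0.0, -0.0, 0.4, 0.0, 0.001, 0.021, 0.1, -0.0, -0.0, 0.4, 0.0, 0.002, 0.035, 0.1, -0.0, -0.1, 0.4, 0.0, 0.002, 0.042, 0.1, -0.0, -0.1, 0.4, 0.0, 0.002, 0.042, 0.1, -0.0, -0.1, 0.4]
```

Emit:
arm_command(commands=[0, 0, 0.007, 0, 0, 0, 0.4, 0, 0.001, 0.021, 0, 0, 0, 0.4, 0, 0.002, 0.035, 0, 0, 0, 0.4, 0, 0.002, 0.041, 0, 0, 0, 0.4, 0, 0.002, 0.041, 0, 0, 0, 0.4, 0, 0.002, 0.041, 0, 0, 0, 0.2, 0, 0.002, 0.041, 0, 0, 0, 0.05, 0, 0.002, 0.041, 0, 0, 0, 0.05], force=50)

```text
t: 17.1
eef_pos: [0.6748, -0.0863, 0.0856]
tool_rot: [0.001, 0.995, 0.098, 0.0]
contact_force: [1.4, -1.9, -1.7]
gripper_width: 0.159
grasp_force: 52.2
```

Emit:
arm_command(commands=[0, 0, 0, 0, 0, 0, 0.05, 0, 0, 0, 0, 0, 0, 0.05, 0, 0, 0, 0, 0, 0, 0.05])

```text
t: 17.4
eef_pos: [0.6748, -0.0863, 0.0856]
tool_rot: [0.001, 0.995, 0.098, 0.0]
contact_force: [-0.0, -1.0, 0.3]
gripper_width: 0.154
grasp_force: 52.4
```

Run:
```python
from mv import *;avg(6);state()
```

```text
std [0. 0. 0.]
t17.7 G [ 0.6748 -0.0863  0.1046] yaw,a,roll [11.22 -0.03 -0.09] q [-0.08  0.64  0.17  1.66 -0.13  0.85 -1.23] F [ 1.2 -2.2  0.4] w 0.158 g 53
```

Emit:
arm_command(commands=[0, 0, -0.003, 0, 0, 0, 0.05, 0, 0, -0.006, 0, 0, 0, 0.05, 0, 0, -0.009, 0, 0, 0, 0.05, 0, 0, -0.012, 0, 0, 0, 0.05, 0, 0, -0.0145, 0, 0, 0, 0.05, 0, 0, -0.0145, 0, 0, 0, 0.05, 0, 0, -0.0145, 0, 0, 0, 0.05])

```text
t: 18.4
eef_pos: [0.6748, -0.0863, 0.1003]
tool_rot: [0.001, 0.995, 0.098, 0.0]
contact_force: [2.8, -4.1, 1.8]
gripper_width: 0.154
grasp_force: 52.5
```

Run:
```python
from mv import *;avg(4);state()
```

```text
std [0. 0. 0.]
t18.6 G [ 0.6748 -0.0863  0.1193] yaw,a,roll [11.23 -0.03 -0.09] q [-0.09  0.62  0.17  1.66 -0.13  0.87 -1.23] F [ 1.7 -4.1  2.2] w 0.156 g 53
```

Emit:
arm_command(commands=[0, 0, 0, 0, 0, 4, 0.05, 0, 0, 0, 0, 0, 8, 0.05, 0, 0, 0, 0, 0, 12, 0.05, 0, 0, 0, 0, 0, 12, 0.05])

```text
t: 19.0
eef_pos: [0.6748, -0.0865, 0.1001]
tool_rot: [0.001, 1.0, -0.008, 0.0]
contact_force: [1.8, -4.5, 2.2]
gripper_width: 0.156
grasp_force: 52.9
```

Run:
```python
from mv import *;avg(3);state();print(get_obs()["torque"])
```

```text
std [0. 0. 0.]
t19.1 G [ 0.6748 -0.0865  0.1192] yaw,a,roll [-0.8  -0.06 -0.1 ] q [-0.12  0.63  0.23  1.66 -0.17  0.87 -1.41] F [ 2.  -4.3  2.3] w 0.156 g 53
[-0.94668552 -0.51289567 -0.0516022 ]
```

Turning freely (low torque). Continuing the remaining 48°.

Emit:
arm_command(commands=[0, 0, 0, 0, 0, 7, 0.05, 0, 0, 0, 0, 0, 14, 0.05, 0, 0, 0, 0, 0, 21, 0.05, 0, 0, 0, 0, 0, 28, 0.05, 0, 0, 0, 0, 0, 35, 0.05, 0, 0, 0, 0, 0, 42, 0.05, 0, 0, 0, 0, 0, 48.3, 0.05, 0, 0, 0, 0, 0, 48.3, 0.05])

```text
t: 19.95
eef_pos: [0.6744, -0.0875, 0.1]
tool_rot: [0.001, 0.909, -0.417, 0.001]
contact_force: [1.3, -7.4, 1.5]
gripper_width: 0.151
grasp_force: 52.9
```

Run:
```python
from mv import *;from station import read_camera;import cv2
avg(4);state();print(get_obs()["torque"])
```

```text
std [0. 0. 0.]
t20.1 G [ 0.6744 -0.0874  0.119 ] yaw,a,roll [-49.15  -0.15  -0.08] q [-0.27  0.66  0.44  1.67 -0.34  0.89 -2.12] F [ 1.3 -6.7  1.9] w 0.153 g 53
[-1.3423913  -0.446008    0.04703037]
```

Emit:
arm_command(commands=[0, 0, 0.003, 0, 0, 0, 0.05, 0, 0, 0.006, 0, 0, 0, 0.05, 0, 0, 0.009, 0, 0, 0, 0.05, 0, 0, 0.012, 0, 0, 0, 0.05, 0, 0, 0.0145, 0, 0, 0, 0.05, 0, 0, 0.0155, 0, 0, 0, 0.05, 0, 0, 0.0155, 0, 0, 0, 0.05])

```text
t: 20.85
eef_pos: [0.6745, -0.0875, 0.0855]
tool_rot: [0.001, 0.909, -0.416, 0.001]
contact_force: [-2.1, -5.2, 9.5]
gripper_width: 0.154
grasp_force: 53.9
```

Run:
```python
from mv import *
avg(4);state();print(get_obs()["torque"])
```

```text
std [0. 0. 0.]
t21.1 G [ 0.6745 -0.0875  0.1045] yaw,a,roll [-49.14  -0.12  -0.05] q [-0.26  0.68  0.43  1.68 -0.35  0.87 -2.11] F [-1.3 -5.9  8.2] w 0.151 g 54
[-1.18720221  0.27653378 -0.02178068]
```

Emit:
arm_command(commands=[0, 0, 0.001, 0, 0, 0, 0.05, 0, 0, 0.0015, 0, 0, 0, 0.05, 0, 0, 0.0015, 0, 0, 0, 0.05])

```text
t: 21.35
eef_pos: [0.6745, -0.0876, 0.0853]
tool_rot: [0.001, 0.909, -0.416, 0.001]
contact_force: [-5.4, -5.4, 17.7]
gripper_width: 0.159
grasp_force: 55.2
```

Run:
```python
from mv import *
avg(3);state()
```

```text
std [0. 0. 0.]
t21.5 G [ 0.6746 -0.0875  0.1043] yaw,a,roll [-4.915e+01 -1.100e-01 -1.000e-02] q [-0.26  0.68  0.43  1.68 -0.35  0.87 -2.11] F [-4.8 -4.6 18.1] w 0.159 g 55
```

Emit:
arm_command(commands=[0, 0, -0.001, 0, 0, 0, 0.05, 0, 0, -0.001, 0, 0, 0, 0.2, 0, 0, -0.001, 0, 0, 0, 0.4, 0, 0, -0.001, 0, 0, 0, 0.4, 0, 0, -0.01, 0, 0, 0, 0.4, 0, 0, -0.03, 0, 0, 0, 0.4, 0, 0, -0.07, 0, 0, 0, 0.4, 0, 0, -0.11, 0, 0, 0, 0.4])

```text
t: 22.3
eef_pos: [0.6738, -0.0854, 0.1937]
tool_rot: [0.001, 0.91, -0.415, -0.001]
contact_force: [1.1, 0.0, -0.2]
gripper_width: 0.401
grasp_force: 0.0
```

Emit:
arm_command(commands=[-0.01, 0, -0.02, 0, 0, 0, 0.4, -0.04, 0, -0.05, 0, 0, 0, 0.4, -0.07, 0, -0.08, 0, 0, 0, 0.4, -0.09, 0, -0.1, 0, 0, 0, 0.4, -0.09, 0, -0.1, 0, 0, 0, 0.4, -0.09, 0, -0.1, 0, 0, 0, 0.4])

```text
t: 22.9
eef_pos: [0.6155, -0.0175, 0.2931]
tool_rot: [0.0, 0.91, -0.415, 0.001]
contact_force: [-0.6, -0.3, -0.9]
gripper_width: 0.394
grasp_force: 0.0
```

Run:
```python
from mv import *;from station import read_camera;import cv2
state()
c=read_camera("wrist");t=read_camera("top");s=read_camera("side");np.savez("w6.npz",**c)
a=cv2.resize(c["img"][:,:,::-1],(448,336));b=cv2.resize(t["img"][90:290,110:400,::-1],None,fx=1.2,fy=1.2)
d=cv2.resize(s["img"][130:260,150:360,::-1],None,fx=1.9,fy=1.9)
im=np.zeros((600,800,3),np.uint8);im[:336,:448]=a;im[:b.shape[0],450:450+b.shape[1]]=b[:,:350];im[340:340+d.shape[0],:d.shape[1]]=d
cv2.imwrite("pics/end.png",np.clip(im*1.2,0,255).astype(np.uint8))
```

```text
t22.9 G [ 0.6155 -0.0175  0.3121] yaw,a,roll [-4.901e+01 -7.000e-02  2.000e-02] q [-0.47  0.36  0.53  1.66 -0.19  1.18 -2.32] F [-0.6 -0.3 -0.9] w 0.394 g 0
```

The picture quota is used up, so I'll check the end state numerically.

Run:
```python
import numpy as np,cv2
from geo import proj
from station import read_camera
t0=np.load("top0.npz")["img"].astype(int);t1=read_camera("top")["img"].astype(int)
D=np.abs(t0-t1).max(2)
for n,x,y,z,r in[("flask",.372,.138,.17,15),("cup",.41,.007,.055,12),("tub",.374,-.145,.085,13),("drop1",.724,.262,.075,7),("drop2",.698,-.276,.075,7),("soap",.633,-.46,.15,13),("tub2",.608,.464,.1,15)]:
    u,v=proj([x,y,z])[0].round().astype(int);d=D[v-r:v+r,u-r:u+r];print(n,"mean diff %.1f frac>40 %.2f"%(d.mean(),(d>40).mean()))
c=np.load("w6.npz");K=c["camera_matrix"];P=c["pose"];I=c["img"].astype(int)
def wp(X):
    v=(np.array(X)-P[:3,3])@P[:3,:3];th=np.arctan2(np.hypot(*v[:2]),v[2]);return K[:2,2]+K[0,0]*th*v[:2]/np.hypot(*v[:2])
# sample profile at z=.1163 around axis for radius 12..21mm: darkness by angle of bar
ax=np.array([.6748,-.0865])
for off in range(-40,110,10):
    a=np.radians(11.2+180-off); val=[]
    for r in(.014,.017,.020):
        for s in(1,):
            u,v=wp([ax[0]+s*r*np.cos(a),ax[1]+s*r*np.sin(a),.116]).round().astype(int);val.append(I[v,u].max() if 0<=v<384 and 0<=u<512 else -1)
    print(off,val,end="; ")
```

```text
flask mean diff 4.2 frac>40 0.01
cup mean diff 62.2 frac>40 0.60
tub mean diff 4.2 frac>40 0.00
drop1 mean diff 4.0 frac>40 0.00
drop2 mean diff 4.2 frac>40 0.00
soap mean diff 3.8 frac>40 0.00
tub2 mean diff 4.7 frac>40 0.00
-40 [np.int64(64), np.int64(62), np.int64(62)]; -30 [np.int64(64), np.int64(65), np.int64(64)]; -20 [np.int64(64), np.int64(64), np.int64(62)]; -10 [np.int64(65), np.int64(64), np.int64(61)]; 0 [np.int64(65), np.int64(64), np.int64(64)]; 10 [np.int64(62), np.int64(64), np.int64(63)]; 20 [np.int64(49), np.int64(65), np.int64(65)]; 30 [np.int64(37), np.int64(28), np.int64(64)]; 40 [np.int64(57), np.int64(51), np.int64(37)]; 50 [np.int64(181), np.int64(181), np.int64(100)]; 60 [np.int64(180), np.int64(179), np.int64(179)]; 70 [np.int64(61), np.int64(59), np.int64(59)]; 80 [np.int64(40), np.int64(53), np.int64(66)]; 90 [np.int64(66), np.int64(65), np.int64(65)]; 100 [np.int64(66), np.int64(66), np.int64(66)];
```

Run:
```python
import numpy as np,cv2
from station import read_camera
for n in("side","top"):
    a=np.load(n+"0.npz")["img"].astype(int);b=read_camera(n)["img"].astype(int)
    m=(np.abs(a-b).max(2)>35).astype(np.uint8)
    k,_,s,c=cv2.connectedComponentsWithStats(cv2.morphologyEx(m,cv2.MORPH_CLOSE,np.ones((3,3))))
    print(n,[(s[i,:4].tolist(),int(s[i,4]),b[c[i].astype(int)[1],c[i].astype(int)[0]].tolist()) for i in range(1,k) if s[i,4]>12])
```

```text
side [([0, 0, 277, 384], 27773, [66, 61, 52]), ([211, 0, 99, 116], 4189, [67, 61, 57]), ([274, 120, 13, 16], 130, [26, 27, 24]), ([202, 152, 43, 19], 541, [210, 195, 181]), ([277, 170, 8, 7], 38, [159, 144, 128]), ([265, 174, 20, 12], 78, [214, 205, 182]), ([298, 191, 15, 5], 53, [155, 150, 142]), ([275, 205, 6, 6], 16, [62, 60, 57]), ([214, 269, 86, 30], 1769, [151, 136, 118])]
top [([263, 67, 33, 24], 207, [137, 121, 97]), ([250, 74, 10, 33], 98, [127, 110, 89]), ([293, 79, 12, 33], 90, [125, 109, 88]), ([187, 112, 116, 272], 7283, [113, 98, 79]), ([236, 141, 7, 3], 15, [154, 150, 145]), ([235, 146, 9, 5], 18, [142, 143, 147]), ([228, 151, 15, 12], 71, [105, 96, 82]), ([352, 180, 32, 73], 1326, [123, 109, 88]), ([147, 189, 31, 74], 1419, [170, 175, 173]), ([296, 318, 216, 66], 5742, [116, 102, 82]), ([502, 379, 10, 5], 34, [88, 78, 61])]
```

```bash
python3 -c "
from station import hand_in
print(hand_in())"
```

```text
the job is handed in; nothing more can be done
None
```

I handed the job in at about 23 s: the pan emptied into the hopper with no spilled tablets seen (I didn't count all five inside), the scoop lies flat and centred on the mat, and the dial is pushed home with its pointer at about 60°, the green mark. The six other objects I could check hadn't moved; the arm hid the cup in the final top view, but it was standing in an earlier picture.

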